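# Clear the hob and sort the things into their trays

### The arm

A 7-joint arm with a two-finger parallel gripper is mounted at the origin on a cart in front of the work surface, level with it; the furniture and walls round the work are solid. World frame = base frame: x ahead of the robot, y to its left, z up, the work surface at z = 0. Lengths are in mm, angles in rad, forces in N, time in s.
With the tool pointing down it reaches from about 400 to 900 mm from the base axis. Payload 5.6 kg.
Tool frame: the origin (TCP) lies midway between the tips of the shut fingers; the grasp point (between the pads) lies 19 mm behind it; z points along the fingers, y is the line along which they close (so a half turn about z gives the same grasp; the last joint's range is limited). The gripper opens to 92 mm and grips with 3 to 60 N. Pads are 20 mm wide; open, the fingers measure 128 mm over their backs; the gripper's body (75 mm by 189 mm) begins 69 mm behind the grasp point.
Start: joints at [-1.332, 0.468, -0.012, 1.603, 0.006, 1.071, -0.056], TCP at [180.797, 624.357, 214.592] pointing down, gripper open.
Joint ranges: [-2.53, 2.53], [-0.31, 2.02], [-1.57, 1.55], [0.28, 2.44], [-1.29, 4.43], [0.15, 1.84], [-2.92, 2.92]. Speed limits (rad/s): [2.57, 2.57, 3.14, 3.14, 3.14, 3.14, 3.14].

### API

Orientations are given as a rotation vector (axis times angle).
In Python, from cell import robot, grip, kin, viewer gives the robot as it stands. Calls block until the motion is done:
- robot.movep(position, orientation): joint-space move of the TCP to a pose.
- robot.servo_line(position, feed=150, rotation=None): straight line of the TCP; rotation=None keeps the orientation; feed is the mean speed in mm/s.
- robot.goto_joints(angles): joint-space move.
- grip(opening, newtons=None): opening from 0.0 (shut) to 1.0 (fully open); newtons is the grip in N (None keeps the last); returns when the fingers have stopped.
- robot.hold(seconds).
- kin.ik(position, orientation): joint angles nearest the present ones, or None.
- robot.observe(): the state.
- viewer.read_camera(name): name is "scene" or "top" or "wrist"; returns the picture (420x560x3 uint8, red, green, blue); there is no depth.
- viewer.camera_info(name): a dict with "camera_matrix" (3x3 intrinsics, pixels), "k1" (the pictures are not rectified: a ray, as slopes to the right and down, at radius r is drawn at 1 + k1 r^2 times it, then the intrinsics apply), "R" (3x3) and "t" (3): a world point X has camera coordinates R X + t. Camera axes: x right, y down, z forward; pixel columns grow to the right and rows downward; lengths in mm; the calibration is good to about 2 mm. A picture is of the moment at which its call begins: read the wrist's pose just before it. camera_info takes no time and is no camera call; for the wrist camera it gives the pose at the moment of the call.
A pose or a line that the arm cannot do raises robot.IKError and nothing moves.
- robot.job_done(): hands the job in; it is judged then, once.
Trained networks look in the newest picture that a camera, given by its name, has taken for a name from the list of things; names that differ only in an ending like _2 or _b are one class to them, and where a whole thing is asked for, a point or a joint stands for the part that bears it (a point fixed in the world has none). Each returns a list of dicts, best first, with "confidence" (0 to 1); they miss things now and then, are a little off and sometimes report something else, mostly with a low value. They report only what shows in the picture. A call takes as long as a camera call.
- viewer.silhouettes(name, camera): "mask" (420x560 bool, what is visible of it).
- viewer.pinpoint(name, camera): "at" ([x, y, z] in mm, in the coordinates of the camera as it stood for that picture, good to about 4 mm: a listed point, or the origin of a listed thing).
The state is a dict: "t": time; "joints": joint angles; "joint_velocities": joint speeds; "joint_torque": joint torques, N m; "tcp_pos": TCP position; "tcp_rot": TCP orientation; "contact_force": force on the tool from outside, world axes, zero at the start; "wrist_torque": the same for the moment, N m; "grip_width": opening from 0.0 (shut) to 1.0 (fully open); "grip_force": force on a finger pad.
Only numpy, scipy, OpenCV 4.12 (cv2) and the standard library are available. Lean on these libraries where they do the work, as an engineer would, in place of code of your own. Each camera call takes 0.05 s, during which the arm holds its last target. There are 200 camera calls.

### The job

Clear the cold hob: stand both spice jars upright in the dark wooden tray beside the salt shaker, put the lemon in the white tray, and put the tea light, wick up and flat on the floor of the tray, in the blue tray with the keys. Set the jars down without dropping or tipping them, and leave the kitchen timer, the salt shaker and the keys where they are.

Things in the scene. Friction and masses are not known exactly. Their poses are not given: they have to be found in the camera images.
- white_jar_mid (a point): Spice jar with a white cap, glass, upright and round, 47 mm in diameter, 98 mm high, about 0.11 kg. This point is its centre, 49 mm above its foot; z runs up its axis. It starts somewhere on the black glass hob, whose top is 5 mm above the worktop, at least 90 mm (centre to centre) from its neighbours. 
- red_jar_mid (a point): Spice jar with a red cap, glass, upright and round, 45 mm in diameter, 108 mm high, about 0.11 kg. This point is its centre, 54 mm above its foot; z runs up its axis. It starts somewhere on the black glass hob, whose top is 5 mm above the worktop, at least 90 mm (centre to centre) from its neighbours. 
- the_lemon_mid (a point): Yellow lemon, 78 mm long (its x), 55 mm wide (its y), 56 mm high as it lies, about 0.11 kg. This point is its centre, 28 mm above what it lies on; it lies turned any way. It starts somewhere on the black glass hob, whose top is 5 mm above the worktop, at least 90 mm (centre to centre) from its neighbours. 
- candle_mid (a point): Tea light (small candle in a round metal cup), 38 mm in diameter, 17 mm high, 0.02 kg, wick up. This point is its centre, 8.5 mm above its foot; z up out of the wick. It starts somewhere on the black glass hob, whose top is 5 mm above the worktop, at least 90 mm (centre to centre) from its neighbours. 
- wood_tray_in (a point): Dark wooden open tray on the worktop right of the hob, one of three in a row in any order, turned a little. Outside 150 (x) by 165 (y) mm, rim 33 mm high, inside 140 x 155 mm, floor 5 mm thick; steel bow handles stand out 12 mm at x = +-75 mm. Fixed. Point: centre of its inner floor, 5 mm above the worktop; z up. The salt shaker stands in its +x half.
- white_tray_in (a point): White plastic open tray on the worktop right of the hob, one of three in a row in any order, turned a little. Outside 150 (x) by 165 (y) mm, rim 33 mm high, inside 140 x 155 mm, floor 5 mm thick; steel bow handles stand out 12 mm at x = +-75 mm. Fixed. Point: centre of its inner floor, 5 mm above the worktop; z up. It starts empty. A wall cabinet hangs 0.46 m above the worktop, from about x = 0.6 m back.
- blue_tray_in (a point): Blue plastic open tray on the worktop right of the hob, one of three in a row in any order, turned a little. Outside 150 (x) by 165 (y) mm, rim 33 mm high, inside 140 x 155 mm, floor 5 mm thick; steel bow handles stand out 12 mm at x = +-75 mm. Fixed. Point: centre of its inner floor, 5 mm above the worktop; z up. The keys lie in its +x half.
- shaker_mid (a point): Salt shaker of clear plastic with a grey top, 44 mm in diameter, 90 mm high, loose, standing in the wooden tray's +x half about 40 mm from its centre. This point is its centre, 45 mm above its foot. To be left alone.
- key_ring_mid (a point): Car key with black fob and a key on a ring, 31 mm (x) by 115 mm (y), 13 mm high, loose, lying along y in the blue tray's +x half about 47 mm from its centre. This point is its middle. To be left alone.
- timer_mid (a point): Kitchen timer, white with a red top, 64 mm in diameter, 54 mm high, loose, standing on the hob among the things to be sorted. This point is its centre, 27 mm above its foot. To be left alone.

How it is judged:
By the outcome, as a careful person would: the job done as asked, in the order asked, and still so for the second after the job is handed in, with the robot touching nothing.
It also fails if it takes over 133 s, if anything falls off the work surface, if the arm or the gripper's body presses on something with over 40 N, if the wrist force passes 120 N, or if a joint passes its speed limit or range.

## Working session

There is one attempt and no reset: what is moved stays moved. The work goes in short steps, each a Python script; the robot and the scene stay as the last script left them, time stands still between calls to the robot, and variables do not carry over. Pictures are saved under pics/ and viewed, at most 14 in all, crops included, and the job is handed in when it is done.

```bash
ls; mkdir -p pics; cat > h.py <<'E'
import numpy as np, cv2
from cell import robot, grip, kin, viewer
def snap(c,f=None):
    im=viewer.read_camera(c)
    if f: cv2.imwrite(f,im[:,:,::-1])
    return im
def toworld(p,ci): return np.array(ci["R"]).T@(np.array(p)-np.array(ci["t"]))
def pix(X,ci):
    c=np.array(ci["R"])@np.array(X,float)+ci["t"]; s=c[:2]/c[2]; s=s*(1+ci["k1"]*(s@s))
    K=np.array(ci["camera_matrix"]); return K[:2,:2]@s+K[:2,2]
def ray_at(uv,ci,z):
    K=np.array(ci["camera_matrix"]); d=np.linalg.inv(K)@[uv[0],uv[1],1]; s0=d[:2]; s=s0.copy()
    for _ in range(30): s=s0/(1+ci["k1"]*(s@s))
    R=np.array(ci["R"]); o=-R.T@np.array(ci["t"]); r=R.T@np.array([s[0],s[1],1]); return o+r*(z-o[2])/r[2]
E
python3 - <<'E'
from h import *
N="white_jar_mid red_jar_mid the_lemon_mid candle_mid wood_tray_in white_tray_in blue_tray_in shaker_mid key_ring_mid timer_mid".split()
for c in ("top","scene"):
    ci=viewer.camera_info(c); snap(c,f"pics/{c}0.png"); print(c,-np.array(ci["R"]).T@ci["t"])
    for n in N:
        for d in viewer.pinpoint(n,c)[:2]:
            w=toworld(d["at"],ci); print(n,w.round(),pix(w,ci).round(),round(d["confidence"],2))
E
```

```text
pics
top [ 323.08856381   11.9933659  1493.82055151]
white_jar_mid [432. 406.  55.] [152. 234.] 0.59
red_jar_mid [602. 294.  58.] [190. 177.] 0.71
the_lemon_mid [386. 295.  35.] [190. 249.] 0.82
candle_mid [489. 296.  17.] [191. 216.] 0.69
wood_tray_in [ 494. -110.    5.] [322. 213.] 0.58
white_tray_in [490.  89.   6.] [258. 215.] 0.6
blue_tray_in [ 480. -330.    0.] [392. 216.] 0.64
blue_tray_in [489. 295.  15.] [192. 216.] 0.55
shaker_mid [ 535. -104.   46.] [321. 198.] 0.71
key_ring_mid [ 524. -330.   10.] [392. 202.] 0.6
timer_mid [552. 393.  33.] [159. 195.] 0.78
scene [  33.54294033 -851.14559843  550.45138234]
white_jar_mid [428. 403.  49.] [213. 184.] 0.7
red_jar_mid [604. 290.  58.] [270. 183.] 0.78
red_jar_mid [492. 297.   9.] [241. 201.] 0.24
the_lemon_mid [387. 293.  34.] [212. 201.] 0.69
candle_mid [492. 297.  11.] [241. 200.] 0.45
wood_tray_in [ 501. -110.    5.] [304. 255.] 0.91
white_tray_in [489.  84.   5.] [267. 227.] 0.82
blue_tray_in [ 523. -334.   12.] [364. 297.] 0.73
blue_tray_in [ 482. -331.    0.] [348. 306.] 0.66
shaker_mid [ 534. -101.   47.] [312. 237.] 0.56
timer_mid [544. 394.  29.] [243. 184.] 0.73
```

```bash
python3 - <<'E'
import cv2
a=cv2.imread("pics/top0.png")[130:300,110:450]; cv2.imwrite("pics/top0c.png",cv2.resize(a,(800,400),interpolation=cv2.INTER_CUBIC))
E
```

```text
(no output)
```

View pics/top0c.png

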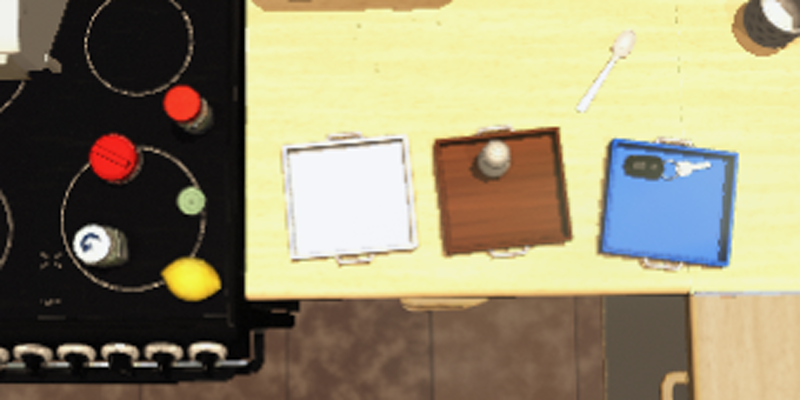

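View pics/scene0.png

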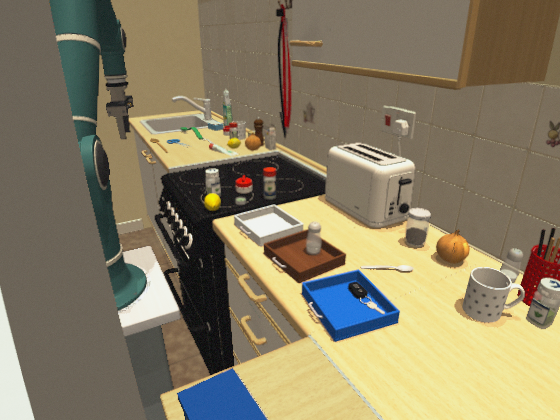

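The top crop shows the trays in the order white, wood, blue (left to right), with the shaker and the keys in the far halves. The detections match: the red jar is at crop (185,105), timer (113,157), tea light (191,201), white jar (95,245) and lemon (191,280). Next I'll measure tray yaws, the lemon's heading and the overhead obstacle.

```bash
python3 - <<'E'
from h import *
ci=viewer.camera_info("top"); im=snap("top","pics/top1.png")
for n,z in [("white_tray_in",33),("wood_tray_in",33),("blue_tray_in",33),("the_lemon_mid",33),("white_jar_mid",103),("red_jar_mid",113)]:
    for d in viewer.silhouettes(n,"top")[:2]:
        m=d["mask"].astype(np.uint8)
        c,_=cv2.findContours(m,cv2.RETR_EXTERNAL,cv2.CHAIN_APPROX_NONE); c=max(c,key=cv2.contourArea)[:,0]
        W=np.array([ray_at(p,ci,z)[:2] for p in c],np.float32)
        print(n,round(d["confidence"],2),m.sum(),cv2.minAreaRect(W), cv2.fitEllipse(W)[2] if len(W)>5 else "")
np.set_printoptions(suppress=True,precision=3)
o=robot.observe(); print(o["t"],o["tcp_rot"],o["grip_width"])
from scipy.spatial.transform import Rotation as R
print(R.from_rotvec(o["tcp_rot"]).as_matrix())
E
```

```text
white_tray_in 0.98 2721 ((489.6920166015625, 86.86497497558594), (166.7547149658203, 166.19461059570312), 3.1971850395202637) 11.892317771911621
white_tray_in 0.43 200 ((524.0419921875, -296.53729248046875), (49.18365478515625, 31.082853317260742), 87.70204162597656) 171.4308624267578
wood_tray_in 0.87 2764 ((498.081298828125, -110.91869354248047), (174.1154022216797, 171.55091857910156), 4.930169105529785) 16.80203628540039
blue_tray_in 0.6 2757 ((475.9501953125, -327.2867126464844), (171.63656616210938, 174.07362365722656), 82.31438446044922) 174.54751586914062
the_lemon_mid 0.72 2730 ((478.81549072265625, -326.93389892578125), (172.9441680908203, 173.66909790039062), 82.4639892578125) 178.0602569580078
the_lemon_mid 0.68 327 ((386.94305419921875, 291.3083801269531), (61.507911682128906, 58.86984634399414), 36.316062927246094) 166.96421813964844
white_jar_mid 0.88 340 ((425.7986755371094, 392.4753723144531), (68.35395050048828, 49.655555725097656), 89.29425048828125) 168.2378387451172
red_jar_mid 0.69 283 ((593.2881469726562, 281.56170654296875), (63.96408462524414, 43.504920959472656), 44.61651611328125) 134.7045440673828
red_jar_mid 0.25 152 ((527.3391723632812, -94.25216674804688), (34.85625076293945, 41.20092010498047), 88.66972351074219) 72.91348266601562
1.45 [0.441 3.11  0.   ] 1.0014079593424796
[[-0.961  0.278  0.   ]
 [ 0.278  0.961  0.   ]
 [-0.     0.    -1.   ]]
```

View pics/top1.png

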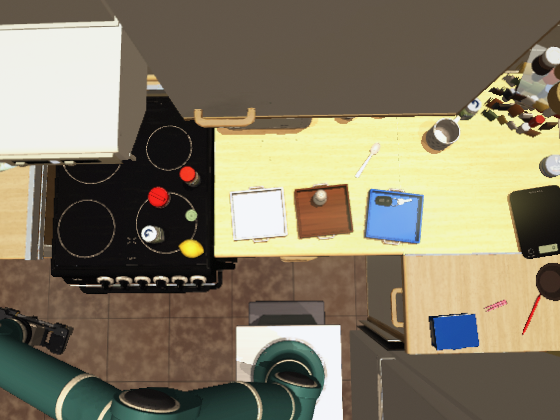

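Both pictures agree. The wall cabinet and hood overhang the back from about x = 0.6 m, so I'll keep my lifts low there. Next is a closer look with the wrist camera.

```bash
cat >> h.py <<'E'
from scipy.spatial.transform import Rotation as Rn
def rot(deg):
    a=np.radians(deg); y=np.array([np.cos(a),np.sin(a),0]); z=np.array([0,0,-1.]); return Rn.from_matrix(np.c_[np.cross(y,z),y,z]).as_rotvec()
E
python3 - <<'E'
from h import *
robot.movep([430,345,260],rot(90))
ci=viewer.camera_info("wrist"); snap("wrist","pics/w1.png")
print(robot.observe()["t"],robot.observe()["joints"].round(2) if hasattr(robot.observe()["joints"],"round") else robot.observe()["joints"])
for n in "white_jar_mid red_jar_mid the_lemon_mid candle_mid timer_mid".split():
    for d in viewer.pinpoint(n,"wrist")[:2]:
        w=toworld(d["at"],ci); print(n,w.round(),pix(w,ci).round(),round(d["confidence"],2))
    if 'lemon' in n:
        for d in viewer.silhouettes(n,"wrist")[:1]:
            c,_=cv2.findContours(d["mask"].astype(np.uint8),0,1); c=max(c,key=cv2.contourArea)[:,0]
            W=np.array([ray_at(p,ci,33)[:2] for p in c],np.float32); print(cv2.minAreaRect(W),cv2.fitEllipse(W))
E
```

```text
2.9083 [-0.79  0.26  0.06  1.8  -0.02  1.09  0.85]
white_jar_mid [427. 408.  57.] [338. 184.] 0.88
red_jar_mid [602. 290.  61.] [229. 335.] 0.79
the_lemon_mid [387. 292.  33.] [228. 144.] 0.67
((386.6131591796875, 291.7139892578125), (63.192291259765625, 61.701541900634766), 35.1856575012207) ((386.51806640625, 291.6512756347656), (55.08930587768555, 71.49869537353516), 165.84744262695312)
candle_mid [490. 297.  14.] [236. 231.] 0.8
timer_mid [545. 395.  33.] [319. 279.] 0.96
```

View pics/w1.png

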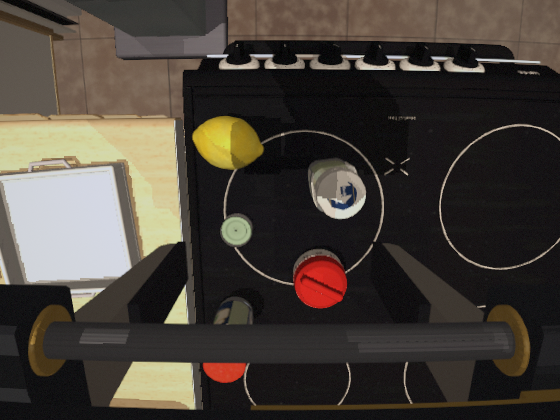

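The wrist view matches the numbers: lemon at (228,143) lying about 75° from x, white jar (338,184), tea light (236,231), timer (320,280), red jar (228,335). I'll start with the white jar.

```bash
cat >> h.py <<'E'
def st(tag):
    o=robot.observe(); print(tag,"t%.1f"%o["t"],np.round(o["tcp_pos"],1),"F",np.round(o["contact_force"],1),"w%.3f f%.1f"%(o["grip_width"],o["grip_force"]))
WOOD=(np.array([498,-110.5]),4.9); WHITE=(np.array([489.5,86.]),3.2); BLUE=(np.array([480,-329.]),-7.7)
def loc(T,x,y):
    a=np.radians(T[1]); return T[0]+[x*np.cos(a)-y*np.sin(a), x*np.sin(a)+y*np.cos(a)]
E
cat > jar.py <<'E'
from h import *
def jar(xy,via,dst,ztcp):
    grip(0.85)
    x,y=xy; robot.movep([x,y,140],rot(90)); robot.servo_line([x,y,ztcp],150); st("at")
    grip(0.0,15); st("gripped"); 
    robot.servo_line([x,y,ztcp+80],200); st("lifted")
    for v in via: robot.servo_line([*v,ztcp+80],250)
    robot.servo_line([*dst,ztcp+80],250,rot(90+WOOD[1])); st("over")
    robot.servo_line([*dst,ztcp+8],120); robot.servo_line([*dst,ztcp+0.6],20); st("down")
E
python3 - <<'E'
from jar import *
jar((427.5,406.5),[],loc(WOOD,-36,-41),48)
snap("scene","pics/s2.png"); im=cv2.imread("pics/s2.png")[190:330,220:420]; cv2.imwrite("pics/s2c.png",cv2.resize(im,(800,560),interpolation=2))
E
```

```text
at t5.0 [428.4 407.   49.3] F [-0.6  0.9  0.5] w0.849 f0.0
gripped t5.5 [427.5 406.4  48.3] F [-0.5 -1.6  4. ] w0.511 f14.7
lifted t6.1 [427.  406.2 127.3] F [-0.7 -1.1 -0.2] w0.514 f14.6
over t8.5 [ 465.6 -153.6  128. ] F [-0.1 -0.3 -0.9] w0.517 f14.6
down t9.8 [ 465.6 -154.4   48.6] F [-0.4  0.4 -0.3] w0.513 f14.6
```

View pics/s2c.png

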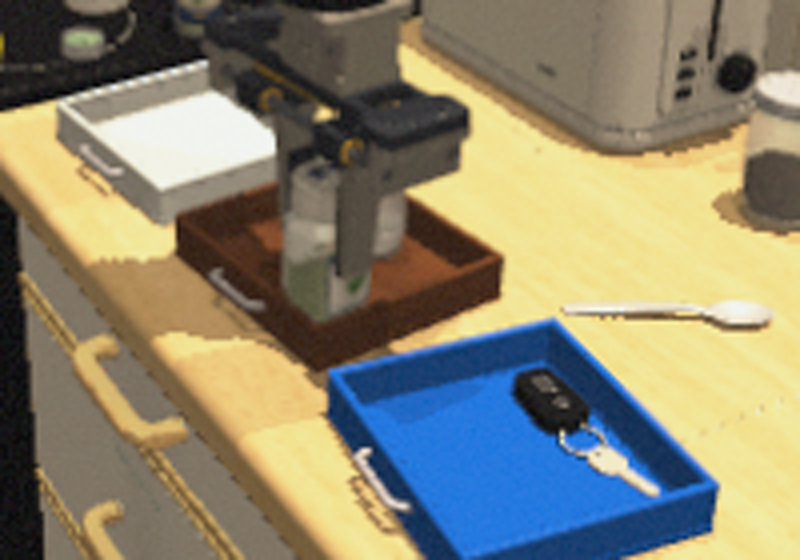

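The jar is upright inside the wooden tray at crop (325,245), with the shaker behind it. I'll lower it until it touches, release it and take the red jar.

```bash
cat >> jar.py <<'E'
def settle(n=5,th=2.0):
    f0=robot.observe()["contact_force"][2]; p=np.array(robot.observe()["tcp_pos"]); z0=p[2]
    for i in range(1,n+1):
        robot.servo_line([p[0],p[1],z0-0.5*i],10); robot.hold(0.05)
        if robot.observe()["contact_force"][2]-f0>th: break
    st("settled")
def release(w,ztop):
    grip(w); robot.hold(0.2); p=np.array(robot.observe()["tcp_pos"]); robot.servo_line([p[0],p[1],ztop],120); st("up")
E
python3 - <<'E'
from jar import *
settle(); release(0.68,165)
robot.servo_line([470,120,165],300,rot(90))
jar((602.5,291),[(500,291)],loc(WOOD,-36,41),53)
settle()
snap("scene","pics/s3.png"); im=cv2.imread("pics/s3.png")[150:330,200:440]; cv2.imwrite("pics/s3c.png",cv2.resize(im,(800,600),interpolation=2))
E
```

```text
settled t10.1 [ 465.7 -154.5   48.4] F [-1.6  0.7  5.8] w0.511 f14.7
up t11.9 [ 465.1 -154.3  164.4] F [-1.  -0.6 -0.8] w0.681 f0.0
at t15.0 [603.2 290.9  54. ] F [ 0.5  0.8 -0.7] w0.854 f0.0
gripped t15.6 [602.7 291.1  53.3] F [ 0.1 -0.4  1.5] w0.483 f15.0
lifted t16.1 [601.9 290.7 132.3] F [-0.2 -0.1 -1.1] w0.483 f15.0
over t18.3 [458.7 -71.9 133. ] F [-0.3 -0.4 -1.5] w0.486 f15.0
down t19.6 [458.6 -72.8  53.6] F [-0.3 -0.9 -1.4] w0.485 f15.0
settled t19.9 [458.7 -72.8  53.4] F [-0.7  0.7  2.9] w0.482 f15.0
```

View pics/s3c.png

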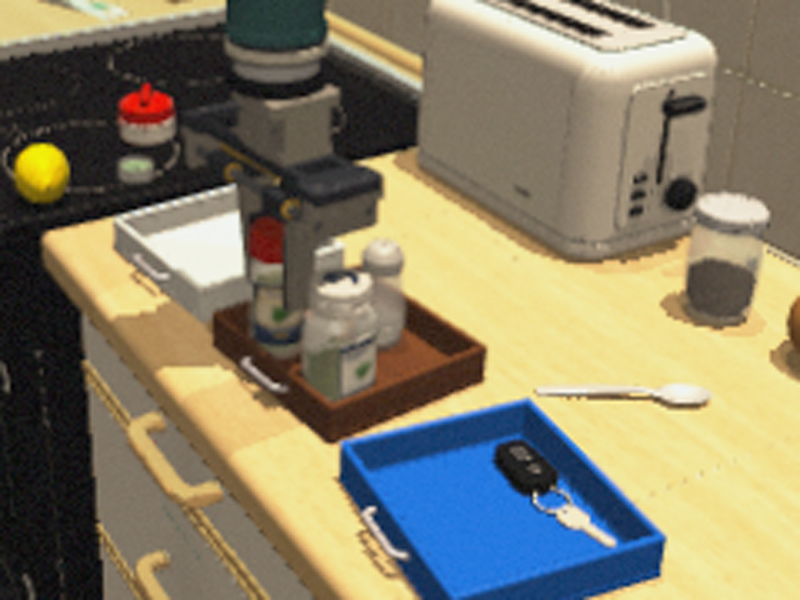

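The red jar is upright in the tray at crop (270,300) and the white jar stands at (340,335). Next is the lemon.

```bash
python3 - <<'E'
from jar import *
release(0.65,170)
robot.servo_line([450,150,170],300)
print(kin.ik([386.5,292,110],rot(166)))
grip(0.9)
robot.movep([386.5,292,110],rot(166)); robot.servo_line([386.5,292,14],150); st("at")
grip(0.0,12); st("gripped")
robot.servo_line([386.5,292,90],200); st("lift")
d=WHITE[0]; robot.servo_line([*d,90],250); robot.servo_line([*d,24],120); robot.servo_line([*d,15],25); st("down")
settle(4); snap("scene","pics/s4.png"); im=cv2.imread("pics/s4.png")[150:330,200:440]; cv2.imwrite("pics/s4c.png",cv2.resize(im,(800,600),interpolation=2))
E
```

```text
up t21.6 [458.  -72.7 169.4] F [-0.1 -0.   0.1] w0.653 f0.0
[-0.49127125  0.35892327 -0.26481055  2.07247347  0.13884814  0.72650803
  2.05324746]
at t24.6 [387.2 292.1  14.7] F [-0.2  0.4  0.7] w0.898 f0.0
gripped t25.2 [386.8 292.2  14.4] F [ 0.6 -0.4  4. ] w0.584 f12.0
lift t25.7 [386.2 291.5  89.5] F [-0.   0.6 -1.5] w0.582 f12.0
down t28.0 [489.5  86.   15. ] F [ 0.2 -0.9 -0.9] w0.582 f12.0
settled t28.3 [489.6  86.   14.7] F [-0.6  0.   1.7] w0.582 f12.0
```

View pics/s4c.png

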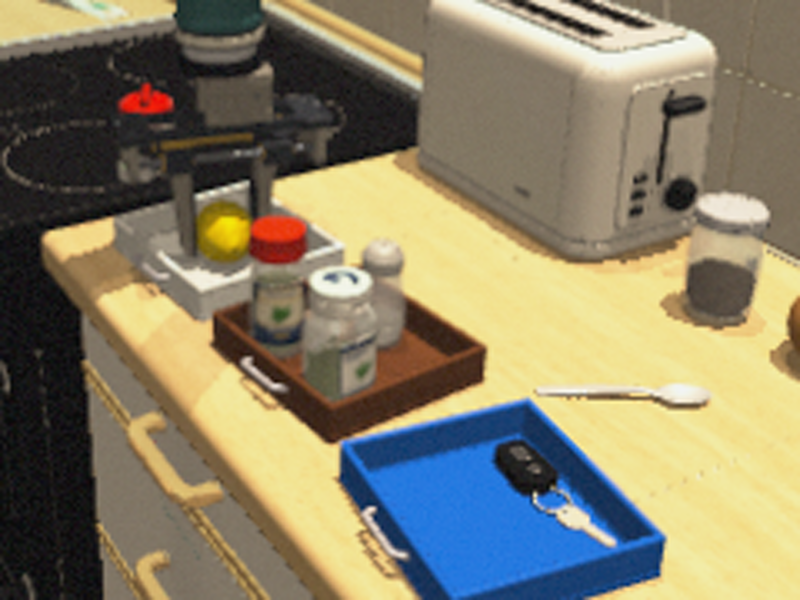

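The lemon lies in the white tray at crop (225,232), and both jars stand upright. The tea light is last.

```bash
python3 - <<'E'
from jar import *
release(0.82,130)
grip(0.65)
robot.servo_line([490.5,297,110],300,rot(90))
robot.hold(0.2); ci=viewer.camera_info("wrist"); snap("wrist")
for d in viewer.pinpoint("candle_mid","wrist")[:1]: print(toworld(d["at"],ci).round(1),d["confidence"])
robot.servo_line([490.5,297,16],150); robot.servo_line([490.5,297,8],40); st("at")
grip(0.0,8); st("gripped")
robot.servo_line([490.5,297,160],250); st("lift")
d=loc(BLUE,-30,0); robot.servo_line([*d,160],300,rot(90+BLUE[1])); robot.servo_line([*d,24],150); robot.servo_line([*d,8.8],25); st("down")
settle(4,1.5); snap("scene","pics/s5.png"); im=cv2.imread("pics/s5.png")[180:360,200:440]; cv2.imwrite("pics/s5c.png",cv2.resize(im,(800,600),interpolation=2))
E
```

```text
up t30.2 [488.9  85.8 129.4] F [ 0.5  0.1 -0.4] w0.820 f0.0
[490.2 295.5  13. ] 0.62
at t33.5 [490.5 297.    8.1] F [-0.3 -0.7 -0. ] w0.649 f0.0
gripped t34.0 [490.6 297.1   8.1] F [ 0.1 -0.5  1.4] w0.401 f8.0
lift t34.7 [489.7 296.5 159. ] F [-0.2  0.5 -0.8] w0.408 f8.0
down t38.8 [ 450.2 -325.1    8.7] F [-0.8 -0.4 -0.3] w0.406 f8.0
settled t39.4 [ 450.4 -325.2    8.2] F [-0.9  0.4  5.5] w0.405 f8.0
```

View pics/s5c.png

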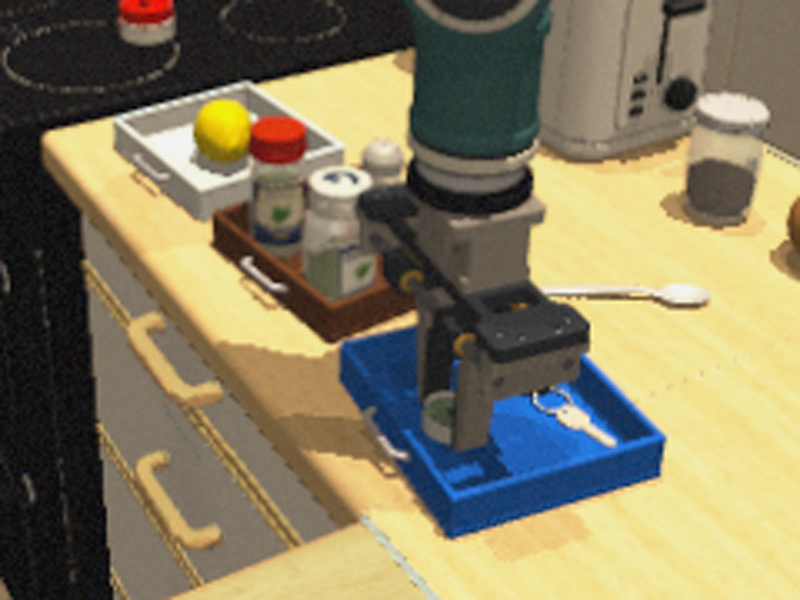

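The tea light is level in the blue tray at crop (440,415), clear of the keys. I'll release it, retreat and check.

```bash
python3 - <<'E'
from jar import *
release(0.62,200)
robot.movep([330,-420,220],rot(80)); robot.hold(0.3); st("clear")
snap("scene","pics/s6.png"); im=cv2.imread("pics/s6.png")[150:330,200:440]; cv2.imwrite("pics/s6c.png",cv2.resize(im,(800,600),interpolation=2))
snap("top","pics/t6.png"); im=cv2.imread("pics/t6.png")[130:300,110:450]; cv2.imwrite("pics/t6c.png",cv2.resize(im,(800,400),interpolation=2))
E
```

```text
up t41.8 [ 449.8 -324.8  199.3] F [ 0.1 -0.1 -0.1] w0.621 f0.0
clear t42.8 [ 331.  -419.2  219.7] F [ 0.1  0.9 -0.2] w0.620 f0.0
```

View pics/s6c.png

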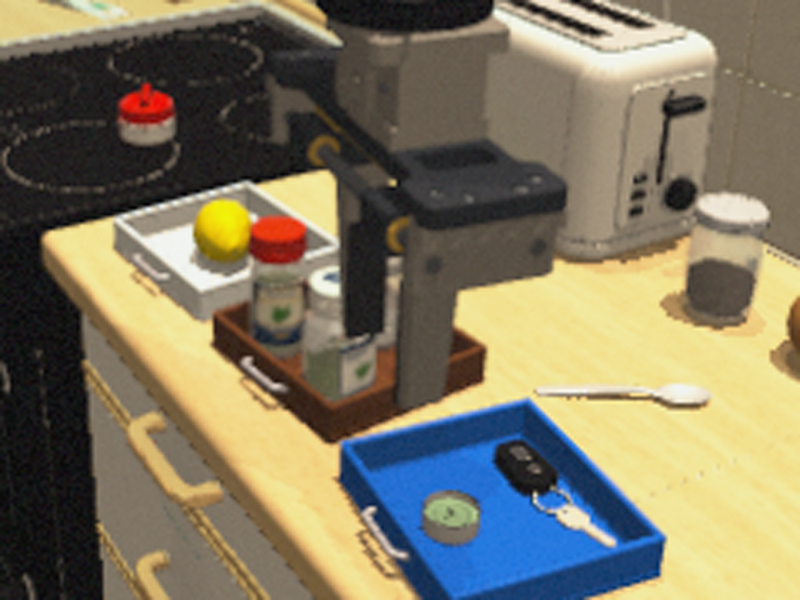

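View pics/t6c.png

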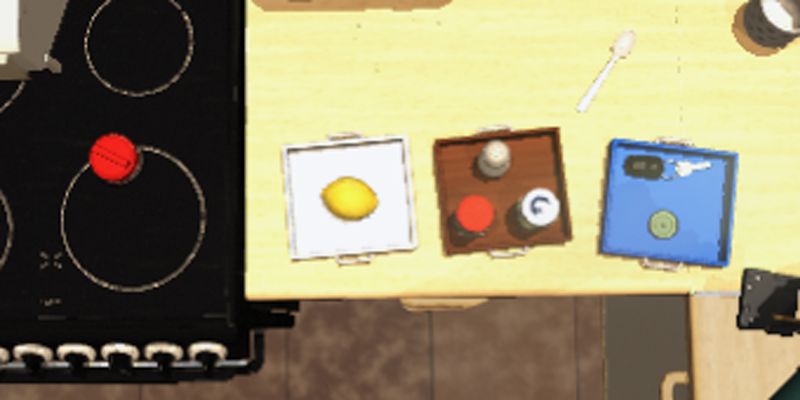

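Everything is in place: jars at crop (473,215) and (540,208), lemon (350,198), tea light (662,225). The timer, shaker and keys haven't moved, and the arm is clear.

```bash
python3 -c "
from cell import robot
print(robot.job_done())"
```

```text
the job is handed in; nothing more can be done
None
```

The job is handed in at about 43 s: both jars stand upright in the wooden tray, the lemon is in the white tray, the tea light is flat and wick up in the blue tray, and the timer, shaker and keys were not moved.

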